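# Raise the display shelf one rung and lock it

## Robot

A 6-joint arm with a two-finger parallel gripper is mounted at the origin on the work surface. World frame = base frame: x ahead of the robot, y to its left, z up, the work surface at z = 0. Lengths are in mm, angles in rad, forces in N, time in s.
With the tool pointing down it reaches from about 300 to 775 mm from the base axis. Payload 14.6 kg.
Tool frame: the origin (TCP) lies at the very end of the fingers, on their centre line; the grasp point (between the pads) lies 19 mm behind it; z points along the fingers, y is the line along which they close (so a half turn about z gives the same grasp; the last joint's range is limited). The gripper opens to 94 mm and grips with 3 to 60 N. Pads are 16 mm wide; open, the fingers measure 119 mm over their backs; the gripper's body (75 mm by 177 mm) begins 78 mm behind the grasp point.
Start: joints at [-1.288, 0.3, 1.521, -0, 1.321, -0.067], TCP at [188.483, -516.685, 205.446] pointing down, gripper open.
Joint ranges: [-3.03, 3.03], [-0.79, 2.21], [0.23, 2.52], [-1.04, 4.18], [0, 3.07], [-2.55, 2.55]. Speed limits (rad/s): [2.22, 2.22, 2.57, 3.14, 3.14, 3.14].

## Interface

Orientations are given as [roll, pitch, yaw] about the fixed x, y, z axes, in that order (R = Rz(yaw) Ry(pitch) Rx(roll)).
In Python, from cell import manip gives the robot as it stands. The module is installed in compiled form; this text tells all that it offers.
- The arm moves only by the shell command python3 -m inch 'ROWS' [FORCE]. ROWS is JSON, a list of rows, each an object of numbers: "gripper": the opening, from 0 (shut) to 1 (fully open); "dx", "dy", "dz": the shift along the world's x, y, z in m; "wx", "wy", "wz": the turn, a rotation vector about the world's x, y, z in degrees. A call has exactly 5 rows; each row is the pose to reach, as a shift and turn from the pose commanded when the call began; what a row does not reach only later rows make up. A row lasts 1/12 s, in which the tool goes at most 41.7 mm and 7.16 degrees, less where a joint would pass 70% of its speed; a pose out of reach is approached as far as the arm can. A call with a gripper value outside its range is refused whole. The fingers move at their own pace and stop on an object; FORCE is the grip in N (left out, the last holds). Time passes only in rows, so rows that repeat a pose let the fingers close, or fill a call up. It gives the time, the measured TCP pose, the force, the opening and the grip force at its end, in the units of the state.
- manip.read_state(): the state, without advancing time (a new reading comes with each control period).
- manip.camera(name): name is "scene" or "top" or "wrist"; returns the picture (480x640x3 uint8, blue, green, red); there is no depth.
- manip.camera_info(name): a dict with "camera_matrix" (3x3 intrinsics, pixels), "R" (3x3) and "t" (3): a world point X has camera coordinates R X + t; the wrist camera has in their place "tool_from_camera" (4x4, takes a point from camera to tool coordinates, whose origin is the TCP and whose axes are the flange's). Camera axes: x right, y down, z forward; pixel columns grow to the right and rows downward; lengths in mm; the calibration is good to about 2 mm. A picture is of the moment at which its call begins: read the wrist's pose just before it. camera_info takes no time and is no camera call.
- manip.sign_off(): hands the job in; it is judged then, once.
The state is a dict: "clock": time; "joints": joint angles; "qd": joint speeds; "effort": joint torques, N m; "eef_pos": TCP position; "eef_rot": TCP orientation; "wrist_force": force on the tool from outside, world axes, zero at the start; "moment": the same for the moment, N m; "finger_gap": finger opening in mm; "finger_force": force on a finger pad.
Only numpy, scipy, OpenCV 4.12 (cv2) and the standard library are available. Lean on these libraries where they do the work, as an engineer would, in place of code of your own. Each camera call takes 0.05 s, during which the arm holds its last target. There are 200 camera calls.

## Task

The small shelf of the display stand is all the way down: raise its ladder section by one rung only, until the hinged gravity pawl behind it has been swung aside by the rung and has dropped back under it, then lower the section gently, without letting it fall or forcing it, until it rests on the pawl, and let go. Then press the keeper lever at the stand's side all the way down to its stop. Leave the chocolates and the other things on the counter where they are.

Things in the scene. Friction and masses are not known exactly. Their poses are not given: they have to be found in the camera images.
- stand: Fixed display stand. Dark steel base plate 150 (x) x 190 (y) x 15 mm; origin at the centre of its underside on the counter, z up, +x the shelf's side (away from the robot), yaw varies. Two aluminium guide channels at y = +-35 mm, 150 mm high from the counter, hold the ladder section's rails with about 1.5 mm play. The pawl hangs behind the section (-x), the keeper lever is at -y.
- pawl_bar (a point): Top of the upright bar of the stand at its x = -58 mm, y = 0, z = 150 mm. A collar on this bar carries the gravity pawl: a steel finger 20 mm wide, 8 mm thick, hinged at the stand's x = -30 mm, reaching to x = +5 mm between the rails. It cannot swing below level; a rung coming up swings it up and back; past the rung it drops level by its weight in about 0.3 s.
- collar_mid (a point): Fixed point of the bar (stand's x = -58, y = 0, z = 119.5 mm), the middle of the collar's range. The collar is clamped up to 16.5 mm above or below it, each time elsewhere, not measured: the section comes to rest on the pawl 20 to 55 mm above its lowest position (on a rubber buffer, 5 N/mm). Raise it about 20 mm above that rest for the pawl to clear; the next rung clears 76 mm above it (wrong).
- section: Loose ladder section, 0.3 to 0.65 kg, sliding up and down in the channels: rails 10 x 10 mm, 175 mm long, at y = +-35 mm; three steel rungs 10 mm thick, 15, 75 (the one for the pawl) and 135 mm above the origin; a grip bar on top; a white shelf 72 x 120 mm on the +x side. Origin midway between the rails' lower ends, axes as the stand's. It starts on the base plate, origin 15 mm above the counter.
- grip_bar (a point): Centre of the aluminium bar across the top of the ladder section, to be pinched from above: 14 mm thick along the section's x, 80 mm long along its y, 24 mm high; 187 mm above the section's origin.
- keeper (a joint): Keeper lever's angle: 0 as built = slanting 50 degrees up, 0.87 = pressed down level on its stop. It starts between 0 and 0.25. Stiff by friction: it stays where it is left; about 0.12 N m moves it.
- keeper_pad (a point): Middle of the black thumb pad (24 x 20 x 9 mm) at the end of the steel keeper lever (12 mm wide, 6 mm thick). The lever is hinged at x = 0, y = -61.5 mm, z = 118 mm in the stand's frame, the pad's middle 80 mm from the hinge; it points to the stand's -y side and swings down in the stand's y-z plane.
- cone_a: Bystander: chocolate cone, 38 mm across, 76 mm high, in front of the stand. Origin at the centre of its foot.
- cone_b: Bystander: another such cone, in front of the stand.
- bonbon: Bystander: domed bonbon, 34 mm across, 19 mm high, beside the stand on the keeper's side. Origin under it.
- bowl: Bystander: white bowl, 80 mm across, 45 mm high, on the stand's +y side. Origin under it.
- card: Bystander: blank price card in a wooden foot 30 x 70 mm, 58 mm high. Origin under it.
- carton: Bystander: cardboard box 120 x 90 x 45 mm. Origin under it.
- palette: Bystander: spatula lying flat, about 250 mm long.

How it is judged (in metres and radians):
On the way, in this order (a step that is already met when the one before it is completed fails the run):
1. the section has been raised one rung, rests on the pawl (33 to 75 mm above the counter) and has been let go (z of section in the frame of stand between 0.033 and 0.075 m and linear speed of section below 0.02 m/s and contact force between section and the arm below 0.1 N and contact force between section and the fingers below 0.1 N and angle between section's own z axis and vertical below 0.08 rad), for 0.3 s.
2. the keeper lever is pressed down to its stop (value of joint keeper above 0.78 rad), for 0.1 s.
At the end, for the whole second after the job is handed in: The ladder section rests on the pawl one rung up: its origin 33 to 75 mm above the stand's underside, upright within 0.08 rad, still and let go; the keeper lever is down at its stop (over 0.78 rad) (all of step 1 and value of joint keeper above 0.78 rad); the robot touches nothing.
It fails at once if the section falls: it moves faster than 0.12 m/s while the fingers hold it with less than 5 N (linear speed of section above 0.12 m/s and contact force between section and the fingers below 5 N).
It fails at once if the section is pressed or jolted against the stand or its pawl with more than 20 N (contact force between section and stand above 20 N).
It fails at once if the robot presses on the stand or its lever with more than 25 N (contact force between any of the fingers, the arm and stand above 25 N).
It fails at once if a bystander is moved by more than 25 mm (distance of any of cone_a, cone_b, bonbon, bowl, card, carton, palette from where it was at the start of the episode above 0.025 m).
It also fails if it takes over 54 s, if anything falls off the work surface, if the arm or the gripper's body presses on something with over 40 N, if the wrist force passes 120 N, or if a joint passes its speed limit or range.

## Working session

There is one attempt and no reset: what is moved stays moved. The work goes in short steps, Python scripts to look and compute and a shell command to move; the robot and the scene stay as the last step left them, time stands still between calls to the robot, and variables do not carry over. Pictures are saved under pics/ and viewed, at most 10 in all, crops included, and the job is handed in when it is done.

```bash
mkdir -p pics
python3 - <<'E'
from cell import manip
import cv2
for n in("scene","top"):
    cv2.imwrite(f"pics/{n}0.png",manip.camera(n))
    i=manip.camera_info(n);print(n,i)
print(manip.read_state())
E
```

```text
scene {'camera_matrix': array([[476.94773303,   0.        , 315.92808556],
       [  0.        , 476.94773303, 237.44085764],
       [  0.        ,   0.        ,   1.        ]]), 'R': array([[ 0.0150904 ,  0.99988105,  0.00318743],
       [ 0.84614451, -0.01107159, -0.53283853],
       [-0.53273986,  0.01073777, -0.84621093]]), 't': array([ -32.14366829, -393.99523202, 1546.45467232])}
top {'camera_matrix': array([[460.32843333,   0.        , 328.11734156],
       [  0.        , 460.32843333, 241.9320947 ],
       [  0.        ,   0.        ,   1.        ]]), 'R': array([[-0.02302594, -0.99954859, -0.01929806],
       [-0.99334964,  0.0250528 , -0.1123782 ],
       [ 0.11281094,  0.01658211, -0.9934781 ]]), 't': array([  48.79693033,  560.79041446, 1489.70581089])}
{'clock': 0.1, 'joints': array([-1.28762075e+00,  3.00412891e-01,  1.52151390e+00,  4.38484603e-07,
        1.32070753e+00, -6.66372567e-02]), 'qd': array([ 0.00049111, -0.00083257, -0.00091042,  0.00034689, -0.00064636,
        0.00058547]), 'effort': array([-1.60648860e-04, -5.32641327e+01, -3.53287303e+01,  7.08532822e-02,
        2.34265690e-02, -5.53447967e-05]), 'eef_pos': array([ 188.40910446, -516.4711657 ,  204.9466794 ]), 'eef_rot': array([-3.14055333e+00, -6.97862510e-05,  3.49812685e-01]), 'wrist_force': array([ 0.51282944,  0.75951015, -0.16616658]), 'moment': array([ 0.04074801, -0.01247656,  0.03898264]), 'finger_force': 0.0, 'finger_gap': 93.86859496650939}
```

View pics/scene0.png

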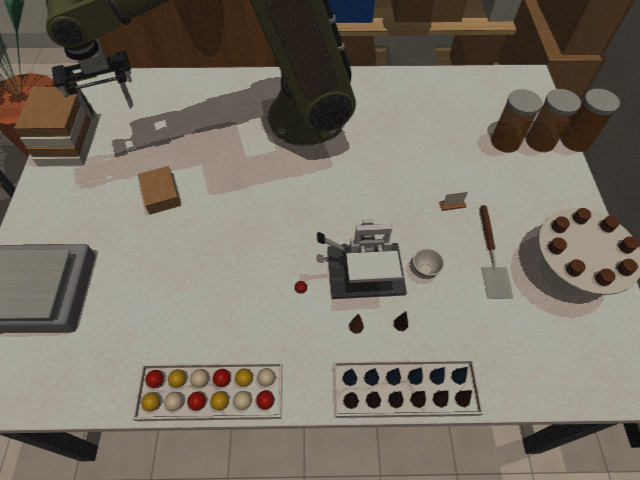

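View pics/top0.png

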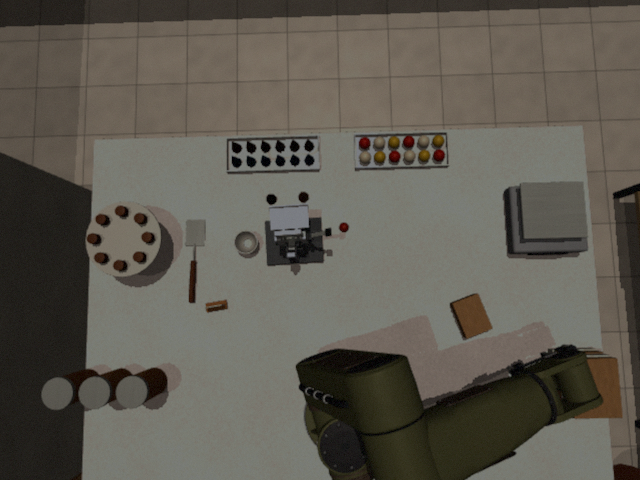

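The scene view shows the stand at about (367,268) and the lever pad at (321,238). The top view shows the stand at about (294,238). I'll enlarge both.

Run:
```python
import cv2,numpy as np
a=cv2.imread("pics/scene0.png")[205:345,290:450]
b=cv2.imread("pics/top0.png")[185:285,230:360]
a=cv2.resize(a,None,fx=5,fy=5,interpolation=cv2.INTER_CUBIC)[:600]
b=cv2.resize(b,None,fx=6,fy=6,interpolation=cv2.INTER_CUBIC)
cv2.imwrite("pics/a.png",cv2.convertScaleAbs(a,alpha=1.4));cv2.imwrite("pics/b.png",cv2.convertScaleAbs(b,alpha=1.8))
```

```text
(no output)
```

View pics/a.png

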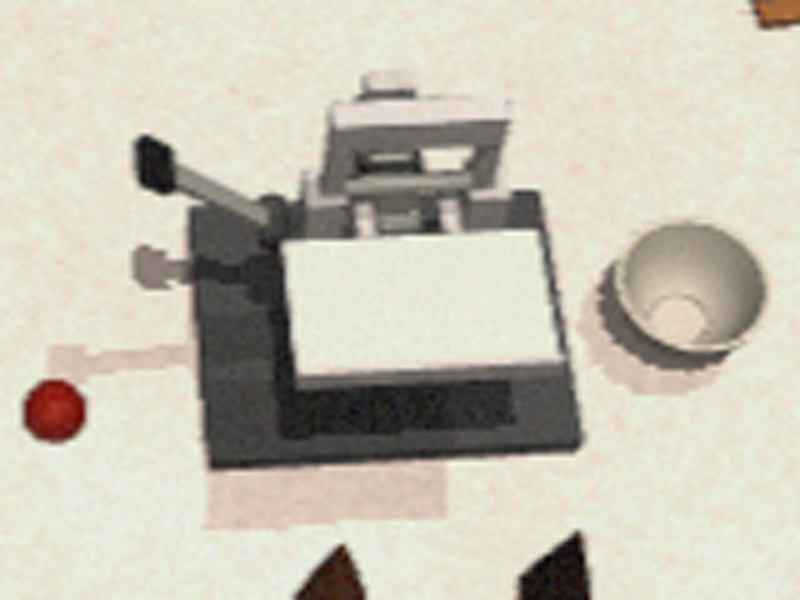

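View pics/b.png

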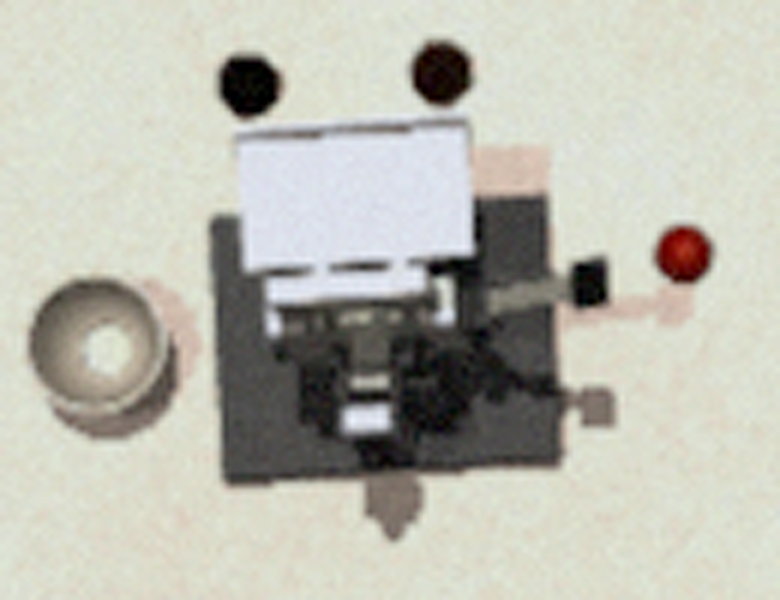

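```bash
cat > h.py <<'E'
import numpy as np
from cell import manip
from scipy.optimize import least_squares
I={n:manip.camera_info(n) for n in("scene","top")}
def proj(n,X):
    i=I[n];c=i["camera_matrix"]@(i["R"]@np.asarray(X,float)+i["t"]);return c[:2]/c[2]
def S(p,x,y,z):
    c,s=np.cos(p[2]),np.sin(p[2]);return [p[0]+c*x-s*y,p[1]+s*x+c*y,z]
def pad(p,L=80):
    a=np.radians(50)-p[3];return S(p,0,-61.5-L*np.cos(a),118+L*np.sin(a))
E
python3 - <<'E'
from h import *
A=lambda u,v:(290+(u+.5)/5,205+(v+.5)/5)
B=lambda u,v:(230+(u+.5)/6,185+(v+.5)/6)
ob=[("scene",A(210,468),(75,-95,0)),("scene",A(580,450),(75,95,0)),("scene",A(190,208),(-75,-95,15)),("scene",A(540,192),(-75,95,15)),
("top",B(212,217),(75,95,15)),("top",B(548,195),(75,-95,15)),("top",B(222,483),(-75,95,15)),("top",B(560,462),(-75,-95,15)),
("scene",A(420,112),(0,0,214)),("top",B(346,289),(0,0,214)),("scene",A(388,78),(-58,0,150)),("top",B(367,418),(-58,0,150)),
("scene",A(153,165),None),("top",B(590,283),None)]
f=lambda p:np.ravel([proj(n,S(p,*q) if q else pad(p))-np.array(m) for n,m,q in ob])
r=least_squares(f,[540,40,0,.1],x_scale=[10,10,.1,.1],loss='soft_l1')
print(r.x);print(f(r.x).reshape(-1,2).round(2));p=r.x
print("grip",S(p,0,0,202),"pad",pad(p))
E
```

```text
[5.70868218e+02 1.51522494e+02 4.25419831e-02 1.07107410e-01]
[[-1.3   0.38]
 [-0.44  0.13]
 [-1.32 -1.56]
 [-0.38 -1.74]
 [-1.33 -0.72]
 [-1.09 -0.88]
 [-0.76 -0.68]
 [-0.23 -0.98]
 [-0.44 -2.02]
 [-0.71 -0.41]
 [ 0.21 -0.53]
 [-0.88 -0.28]
 [-0.61 -0.42]
 [-0.38 -0.3 ]]
grip [np.float64(570.8682184770308), np.float64(151.52249397789052), 202] pad [np.float64(575.9368304035697), np.float64(32.45061639929341), np.float64(173.43510852311599)]
```

```bash
python3 -m inch '[{"dx":0.018,"dy":0.031,"dz":0.019,"wz":7,"gripper":0.5},{"dx":0.036,"dy":0.062,"dz":0.038,"wz":14,"gripper":0.5},{"dx":0.054,"dy":0.093,"dz":0.057,"wz":21,"gripper":0.5},{"dx":0.072,"dy":0.124,"dz":0.076,"wz":28,"gripper":0.5},{"dx":0.09,"dy":0.155,"dz":0.095,"wz":35,"gripper":0.5}]'
python3 -m inch '[{"dx":0.019,"dy":0.033,"wz":7,"gripper":0.5},{"dx":0.038,"dy":0.066,"wz":14,"gripper":0.5},{"dx":0.057,"dy":0.099,"wz":21,"gripper":0.5},{"dx":0.076,"dy":0.132,"wz":28,"gripper":0.5},{"dx":0.095,"dy":0.165,"wz":35,"gripper":0.5}]'
python3 -m inch '[{"dx":0.019,"dy":0.033,"gripper":0.5},{"dx":0.038,"dy":0.066,"gripper":0.5},{"dx":0.057,"dy":0.099,"gripper":0.5},{"dx":0.076,"dy":0.132,"gripper":0.5},{"dx":0.095,"dy":0.165,"gripper":0.5}]'
```

```text
validation failed for argument at $[0]...
validation failed for argument at $[0]...
validation failed for argument at $[0]...
```

```bash
python3 -m inch '[{"gripper":0.5,"dx":0.018,"dy":0.031,"dz":0.019,"wx":0,"wy":0,"wz":7},{"gripper":0.5,"dx":0.036,"dy":0.062,"dz":0.038,"wx":0,"wy":0,"wz":14},{"gripper":0.5,"dx":0.054,"dy":0.093,"dz":0.057,"wx":0,"wy":0,"wz":21},{"gripper":0.5,"dx":0.072,"dy":0.124,"dz":0.076,"wx":0,"wy":0,"wz":28},{"gripper":0.5,"dx":0.09,"dy":0.155,"dz":0.095,"wx":0,"wy":0,"wz":35}]'
```

```text
clock: 0.52
eef_pos: [278.8, -360.0, 301.1]
eef_rot: [-3.141, -0.0, 0.966]
wrist_force: [1.8, -0.7, 0.2]
finger_gap: 64.0
finger_force: 0.0
```

```bash
python3 -m inch '[{"gripper":0.5,"dx":0.019,"dy":0.033,"dz":0,"wx":0,"wy":0,"wz":7},{"gripper":0.5,"dx":0.038,"dy":0.066,"dz":0,"wx":0,"wy":0,"wz":14},{"gripper":0.5,"dx":0.057,"dy":0.099,"dz":0,"wx":0,"wy":0,"wz":21},{"gripper":0.5,"dx":0.076,"dy":0.132,"dz":0,"wx":0,"wy":0,"wz":28},{"gripper":0.5,"dx":0.095,"dy":0.165,"dz":0,"wx":0,"wy":0,"wz":35}]'
python3 -m inch '[{"gripper":0.5,"dx":0.019,"dy":0.033,"dz":0,"wx":0,"wy":0,"wz":2},{"gripper":0.5,"dx":0.038,"dy":0.066,"dz":0,"wx":0,"wy":0,"wz":2},{"gripper":0.5,"dx":0.057,"dy":0.099,"dz":0,"wx":0,"wy":0,"wz":2},{"gripper":0.5,"dx":0.076,"dy":0.132,"dz":0,"wx":0,"wy":0,"wz":2},{"gripper":0.5,"dx":0.095,"dy":0.165,"dz":0,"wx":0,"wy":0,"wz":2}]'
python3 -m inch '[{"gripper":0.5,"dx":0.019,"dy":0.033,"dz":0,"wx":0,"wy":0,"wz":0},{"gripper":0.5,"dx":0.038,"dy":0.066,"dz":0,"wx":0,"wy":0,"wz":0},{"gripper":0.5,"dx":0.057,"dy":0.099,"dz":0,"wx":0,"wy":0,"wz":0},{"gripper":0.5,"dx":0.076,"dy":0.132,"dz":0,"wx":0,"wy":0,"wz":0},{"gripper":0.5,"dx":0.095,"dy":0.165,"dz":0,"wx":0,"wy":0,"wz":0}]'
```

```text
clock: 0.93
eef_pos: [373.9, -194.9, 300.4]
eef_rot: [3.142, 0.0, 1.577]
wrist_force: [1.2, -1.2, 0.5]
finger_gap: 46.9
finger_force: 0.0
clock: 1.35
eef_pos: [468.9, -29.7, 300.4]
eef_rot: [-3.141, -0.0, 1.607]
wrist_force: [0.2, -0.9, -0.1]
finger_gap: 46.8
finger_force: 0.0
clock: 1.77
eef_pos: [564.0, 135.3, 300.1]
eef_rot: [-3.141, 0.0, 1.607]
wrist_force: [0.4, -0.6, 0.4]
finger_gap: 47.2
finger_force: 0.0
```

```bash
python3 -m inch '[{"gripper":0.5,"dx":0.007,"dy":0.016,"dz":0,"wx":0,"wy":0,"wz":0},{"gripper":0.5,"dx":0.007,"dy":0.016,"dz":0,"wx":0,"wy":0,"wz":0},{"gripper":0.5,"dx":0.007,"dy":0.016,"dz":0,"wx":0,"wy":0,"wz":0},{"gripper":0.5,"dx":0.007,"dy":0.016,"dz":0,"wx":0,"wy":0,"wz":0},{"gripper":0.5,"dx":0.007,"dy":0.016,"dz":0,"wx":0,"wy":0,"wz":0}]'
python3 - <<'E'
from h import *
import cv2
s=manip.read_state();print(s['eef_pos'],s['eef_rot'])
im=manip.camera("wrist");i=manip.camera_info("wrist");print(i)
from scipy.spatial.transform import Rotation as R
T=np.eye(4);T[:3,:3]=R.from_euler('xyz',s['eef_rot']).as_matrix();T[:3,3]=s['eef_pos']
W=np.linalg.inv(T@np.array(i['tool_from_camera']))
p=[570.9,151.5,.0425,.107]
def pw(X):
    c=np.array(i['camera_matrix'])@(W@np.r_[X,1])[:3];return c[:2]/c[2]
for x in(-7,7):
  for y in(-40,40):
    q=pw(S(p,x,y,214));print(x,y,q);cv2.circle(im,tuple(int(v) for v in q),3,(0,0,255),-1)
q=pw(pad(p));print(q);cv2.circle(im,tuple(int(v) for v in q),3,(0,255,0),-1)
cv2.imwrite("pics/w1.png",im)
E
```

```text
clock: 2.18
eef_pos: [570.2, 148.3, 300.7]
eef_rot: [3.141, 0.0, 1.605]
wrist_force: [0.5, -0.1, 0.2]
finger_gap: 46.6
finger_force: 0.0
[570.2480734  148.32129954 300.68756496] [3.14138677e+00 8.97130525e-05 1.60540424e+00]
{'camera_matrix': array([[402.6734329 ,   0.        , 316.42845826],
       [  0.        , 402.6734329 , 237.97731294],
       [  0.        ,   0.        ,   1.        ]]), 'tool_from_camera': array([[ 1.22494065e-03, -9.71613933e-01, -2.36568942e-01,
         6.88861886e+01],
       [ 9.99999057e-01,  1.04329270e-03,  8.93024135e-04,
        -2.46828592e-01],
       [-6.20864042e-04, -2.36569813e-01,  9.71614295e-01,
        -1.80051088e+02],
       [ 0.00000000e+00,  0.00000000e+00,  0.00000000e+00,
         1.00000000e+00]])}
-7 -40 [307.94280118 294.18226407]
-7 40 [306.52746313 180.20172741]
7 -40 [327.77976355 294.05202679]
7 40 [327.78028825 180.05753366]
[318.19923021 363.77460018]
```

View pics/w1.png

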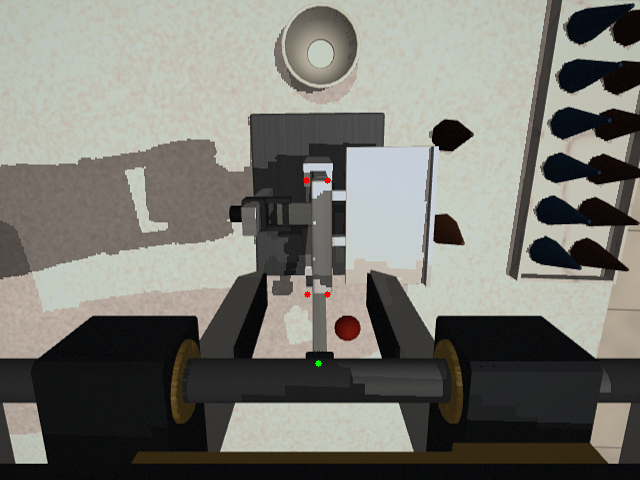

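Run:
```python
from h import *
import cv2
from scipy.spatial.transform import Rotation as R
s=manip.read_state();print(s['eef_pos'],s['eef_rot'])
im=manip.camera("wrist");i=manip.camera_info("wrist")
T=np.eye(4);T[:3,:3]=R.from_euler('xyz',s['eef_rot']).as_matrix();T[:3,3]=s['eef_pos']
W=np.linalg.inv(T@np.array(i['tool_from_camera']))
p=[570.9,151.5,.0425,.107]
def pw(X):
    c=np.array(i['camera_matrix'])@(W@np.r_[X,1])[:3];return c[:2]/c[2]
for q in[(-75,95,15),(75,95,15),(-58,0,150),(-7,-40,214),(7,-40,214),(-7,40,214),(7,40,214)]:print(q,pw(S(p,*q)))
cv2.imwrite("pics/w2.png",cv2.convertScaleAbs(cv2.resize(im[150:375,220:400],None,fx=2.66*1,fy=2.66,interpolation=cv2.INTER_CUBIC),alpha=1.5))
```

```text
[570.27908039 148.33604522 300.82196276] [ 3.14113823e+00 -3.98916320e-05  1.60525059e+00]
(-75, 95, 15) [248.52743906 113.22540386]
(75, 95, 15) [384.0328274  112.26891815]
(-58, 0, 150) [247.88446291 221.26512888]
(-7, -40, 214) [307.87926663 294.14907161]
(7, -40, 214) [327.7069765  294.01419171]
(-7, 40, 214) [306.44179102 180.22086705]
(7, 40, 214) [327.68321104 180.07295288]
```

View pics/w2.png

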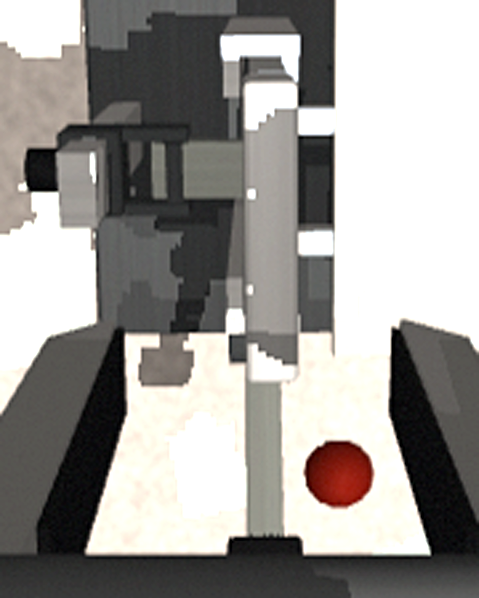

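The bar's top spans columns 312–332 and rows 181–293, so it is about 2.5 mm further in +x than I estimated. Its y matches. I'm descending with that correction.

```bash
python3 -m inch '[{"gripper":0.5,"dx":0.0025,"dy":0.003,"dz":-0.02,"wx":0,"wy":0,"wz":0.3},{"gripper":0.5,"dx":0.0025,"dy":0.003,"dz":-0.04,"wx":0,"wy":0,"wz":0.3},{"gripper":0.5,"dx":0.0025,"dy":0.003,"dz":-0.06,"wx":0,"wy":0,"wz":0.3},{"gripper":0.5,"dx":0.0025,"dy":0.003,"dz":-0.08,"wx":0,"wy":0,"wz":0.3},{"gripper":0.5,"dx":0.0025,"dy":0.003,"dz":-0.095,"wx":0,"wy":0,"wz":0.3}]'
python3 -m inch '[{"gripper":0.4,"dx":0,"dy":0,"dz":-0.01,"wx":0,"wy":0,"wz":0},{"gripper":0.35,"dx":0,"dy":0,"dz":-0.021,"wx":0,"wy":0,"wz":0},{"gripper":0.3,"dx":0,"dy":0,"dz":-0.021,"wx":0,"wy":0,"wz":0},{"gripper":0.25,"dx":0,"dy":0,"dz":-0.021,"wx":0,"wy":0,"wz":0},{"gripper":0.22,"dx":0,"dy":0,"dz":-0.021,"wx":0,"wy":0,"wz":0}]' 4
```

```text
clock: 2.7
eef_pos: [572.5, 151.6, 204.0]
eef_rot: [-3.141, 0.0, 1.611]
wrist_force: [0.2, 0.4, 0.5]
finger_gap: 46.4
finger_force: 0.0
clock: 3.12
eef_pos: [573.4, 152.3, 185.5]
eef_rot: [3.14, -0.0, 1.612]
wrist_force: [-0.2, 0.5, 0.3]
finger_gap: 21.6
finger_force: 0.0
```

```bash
python3 -m inch '[{"gripper":0.18,"dx":0,"dy":0,"dz":0,"wx":0,"wy":0,"wz":0},{"gripper":0.15,"dx":0,"dy":0,"dz":0,"wx":0,"wy":0,"wz":0},{"gripper":0.12,"dx":0,"dy":0,"dz":0,"wx":0,"wy":0,"wz":0},{"gripper":0.1,"dx":0,"dy":0,"dz":0,"wx":0,"wy":0,"wz":0},{"gripper":0.1,"dx":0,"dy":0,"dz":0,"wx":0,"wy":0,"wz":0}]' 4
```

```text
clock: 3.53
eef_pos: [573.2, 152.4, 185.1]
eef_rot: [3.141, -0.0, 1.612]
wrist_force: [-1.1, 0.2, 5.9]
finger_gap: 13.8
finger_force: 4.0
```

```bash
python3 -m inch '[{"gripper":0.08,"dx":0,"dy":0,"dz":0,"wx":0,"wy":0,"wz":0},{"gripper":0.08,"dx":0,"dy":0,"dz":0.0005,"wx":0,"wy":0,"wz":0},{"gripper":0.08,"dx":0,"dy":0,"dz":0.0015,"wx":0,"wy":0,"wz":0},{"gripper":0.08,"dx":0,"dy":0,"dz":0.003,"wx":0,"wy":0,"wz":0},{"gripper":0.08,"dx":0,"dy":0,"dz":0.005,"wx":0,"wy":0,"wz":0}]' 25
```

```text
clock: 3.95
eef_pos: [572.7, 152.2, 188.8]
eef_rot: [-3.14, 0.0, 1.612]
wrist_force: [0.5, -0.5, -4.1]
finger_gap: 13.7
finger_force: 25.0
```

```bash
python3 -m inch '[{"gripper":0.08,"dx":0,"dy":0,"dz":0.003,"wx":0,"wy":0,"wz":0},{"gripper":0.08,"dx":0,"dy":0,"dz":0.006,"wx":0,"wy":0,"wz":0},{"gripper":0.08,"dx":0,"dy":0,"dz":0.009,"wx":0,"wy":0,"wz":0},{"gripper":0.08,"dx":0,"dy":0,"dz":0.011,"wx":0,"wy":0,"wz":0},{"gripper":0.08,"dx":0,"dy":0,"dz":0.013,"wx":0,"wy":0,"wz":0}]'
```

```text
clock: 4.37
eef_pos: [573.0, 152.3, 202.7]
eef_rot: [3.141, -0.0, 1.612]
wrist_force: [-0.1, -0.1, -5.5]
finger_gap: 13.9
finger_force: 25.0
```

```bash
python3 -m inch '[{"gripper":0.08,"dx":0,"dy":0,"dz":0.004,"wx":0,"wy":0,"wz":0},{"gripper":0.08,"dx":0,"dy":0,"dz":0.008,"wx":0,"wy":0,"wz":0},{"gripper":0.08,"dx":0,"dy":0,"dz":0.012,"wx":0,"wy":0,"wz":0},{"gripper":0.08,"dx":0,"dy":0,"dz":0.016,"wx":0,"wy":0,"wz":0},{"gripper":0.08,"dx":0,"dy":0,"dz":0.02,"wx":0,"wy":0,"wz":0}]'
```

```text
clock: 4.78
eef_pos: [573.0, 152.3, 223.0]
eef_rot: [3.141, 0.0, 1.612]
wrist_force: [-0.0, 0.2, -4.9]
finger_gap: 13.9
finger_force: 25.0
```

```bash
python3 -m inch '[{"gripper":0.08,"dx":0,"dy":0,"dz":0.004,"wx":0,"wy":0,"wz":0},{"gripper":0.08,"dx":0,"dy":0,"dz":0.008,"wx":0,"wy":0,"wz":0},{"gripper":0.08,"dx":0,"dy":0,"dz":0.012,"wx":0,"wy":0,"wz":0},{"gripper":0.08,"dx":0,"dy":0,"dz":0.016,"wx":0,"wy":0,"wz":0},{"gripper":0.08,"dx":0,"dy":0,"dz":0.02,"wx":0,"wy":0,"wz":0}]'
```

```text
clock: 5.2
eef_pos: [573.0, 152.3, 242.9]
eef_rot: [3.142, -0.0, 1.612]
wrist_force: [0.8, 0.1, -4.2]
finger_gap: 13.8
finger_force: 25.0
```

```bash
python3 -m inch '[{"gripper":0.08,"dx":0,"dy":0,"dz":0.004,"wx":0,"wy":0,"wz":0},{"gripper":0.08,"dx":0,"dy":0,"dz":0.008,"wx":0,"wy":0,"wz":0},{"gripper":0.08,"dx":0,"dy":0,"dz":0.012,"wx":0,"wy":0,"wz":0},{"gripper":0.08,"dx":0,"dy":0,"dz":0.016,"wx":0,"wy":0,"wz":0},{"gripper":0.08,"dx":0,"dy":0,"dz":0.02,"wx":0,"wy":0,"wz":0}]'
```

```text
clock: 5.62
eef_pos: [573.0, 152.3, 262.8]
eef_rot: [-3.142, 0.0, 1.612]
wrist_force: [0.4, -0.6, -4.4]
finger_gap: 13.8
finger_force: 25.0
```

```bash
python3 -m inch '[{"gripper":0.08,"dx":0,"dy":0,"dz":0.0005,"wx":0,"wy":0,"wz":0},{"gripper":0.08,"dx":0,"dy":0,"dz":0.0005,"wx":0,"wy":0,"wz":0},{"gripper":0.08,"dx":0,"dy":0,"dz":0.0005,"wx":0,"wy":0,"wz":0},{"gripper":0.08,"dx":0,"dy":0,"dz":0.0005,"wx":0,"wy":0,"wz":0},{"gripper":0.08,"dx":0,"dy":0,"dz":0.0005,"wx":0,"wy":0,"wz":0}]'
python3 - <<'E'
from h import *
import cv2
a=manip.camera("scene")[175:300,300:425]
cv2.imwrite("pics/s2.png",cv2.convertScaleAbs(cv2.resize(a,None,fx=4.8,fy=4.8,interpolation=cv2.INTER_CUBIC),alpha=1.5))
p=[572,151.5,.0425]
for z in(103,119.5,136):print(z,(proj("scene",S(p,5,0,z))-[300,175])*4.8)
E
```

```text
clock: 6.03
eef_pos: [572.9, 152.3, 262.7]
eef_rot: [-3.141, 0.0, 1.612]
wrist_force: [0.7, 0.0, -4.4]
finger_gap: 13.7
finger_force: 25.0
103 [331.65156644 374.46599841]
119.5 [334.88398981 357.71947396]
136 [338.19660548 340.55748962]
```

View pics/s2.png

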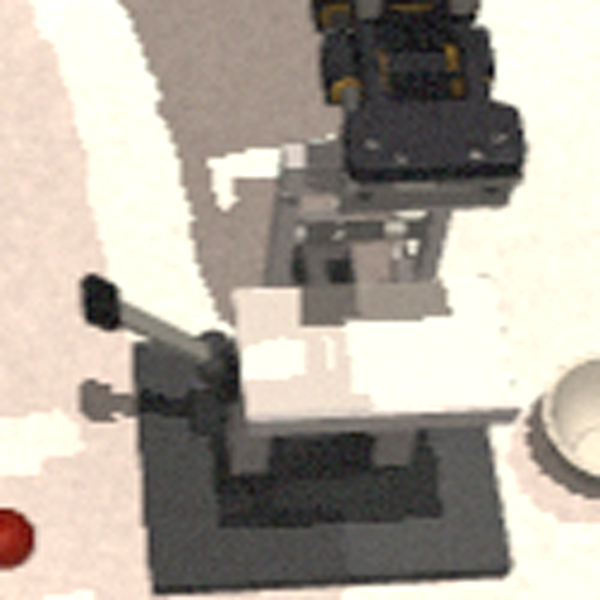

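```bash
python3 -m inch '[{"gripper":0.08,"dx":0,"dy":0,"dz":-0.003,"wx":0,"wy":0,"wz":0},{"gripper":0.08,"dx":0,"dy":0,"dz":-0.007,"wx":0,"wy":0,"wz":0},{"gripper":0.08,"dx":0,"dy":0,"dz":-0.011,"wx":0,"wy":0,"wz":0},{"gripper":0.08,"dx":0,"dy":0,"dz":-0.015,"wx":0,"wy":0,"wz":0},{"gripper":0.08,"dx":0,"dy":0,"dz":-0.018,"wx":0,"wy":0,"wz":0}]' 15
```

```text
clock: 6.5
eef_pos: [572.9, 152.3, 244.2]
eef_rot: [-3.141, 0.0, 1.612]
wrist_force: [-0.6, 1.0, -3.7]
finger_gap: 14.0
finger_force: 15.0
```

```bash
python3 -m inch '[{"gripper":0.08,"dx":0,"dy":0,"dz":-0.001,"wx":0,"wy":0,"wz":0},{"gripper":0.08,"dx":0,"dy":0,"dz":-0.002,"wx":0,"wy":0,"wz":0},{"gripper":0.08,"dx":0,"dy":0,"dz":-0.003,"wx":0,"wy":0,"wz":0},{"gripper":0.08,"dx":0,"dy":0,"dz":-0.003,"wx":0,"wy":0,"wz":0},{"gripper":0.08,"dx":0,"dy":0,"dz":-0.003,"wx":0,"wy":0,"wz":0}]'
```

```text
clock: 6.92
eef_pos: [573.0, 152.3, 242.1]
eef_rot: [3.141, -0.0, 1.612]
wrist_force: [0.3, 0.5, -4.8]
finger_gap: 14.1
finger_force: 15.0
```

Next I lower about 3 mm per call and check the force after each one.

```bash
python3 -m inch '[{"gripper":0.08,"dx":0,"dy":0,"dz":-0.001,"wx":0,"wy":0,"wz":0},{"gripper":0.08,"dx":0,"dy":0,"dz":-0.0015,"wx":0,"wy":0,"wz":0},{"gripper":0.08,"dx":0,"dy":0,"dz":-0.002,"wx":0,"wy":0,"wz":0},{"gripper":0.08,"dx":0,"dy":0,"dz":-0.0025,"wx":0,"wy":0,"wz":0},{"gripper":0.08,"dx":0,"dy":0,"dz":-0.003,"wx":0,"wy":0,"wz":0}]'
```

```text
clock: 7.33
eef_pos: [573.0, 152.3, 238.9]
eef_rot: [3.142, 0.0, 1.612]
wrist_force: [0.3, 0.9, -4.3]
finger_gap: 14.1
finger_force: 15.0
```

```bash
python3 -m inch '[{"gripper":0.08,"dx":0,"dy":0,"dz":-0.001,"wx":0,"wy":0,"wz":0},{"gripper":0.08,"dx":0,"dy":0,"dz":-0.0015,"wx":0,"wy":0,"wz":0},{"gripper":0.08,"dx":0,"dy":0,"dz":-0.002,"wx":0,"wy":0,"wz":0},{"gripper":0.08,"dx":0,"dy":0,"dz":-0.0025,"wx":0,"wy":0,"wz":0},{"gripper":0.08,"dx":0,"dy":0,"dz":-0.003,"wx":0,"wy":0,"wz":0}]'
```

```text
clock: 7.75
eef_pos: [573.0, 152.3, 235.9]
eef_rot: [-3.142, 0.0, 1.612]
wrist_force: [0.5, 1.1, -4.4]
finger_gap: 14.1
finger_force: 15.0
```

```bash
python3 -m inch '[{"gripper":0.08,"dx":0,"dy":0,"dz":-0.001,"wx":0,"wy":0,"wz":0},{"gripper":0.08,"dx":0,"dy":0,"dz":-0.0015,"wx":0,"wy":0,"wz":0},{"gripper":0.08,"dx":0,"dy":0,"dz":-0.002,"wx":0,"wy":0,"wz":0},{"gripper":0.08,"dx":0,"dy":0,"dz":-0.0025,"wx":0,"wy":0,"wz":0},{"gripper":0.08,"dx":0,"dy":0,"dz":-0.003,"wx":0,"wy":0,"wz":0}]'
```

```text
clock: 8.17
eef_pos: [573.0, 152.3, 232.9]
eef_rot: [-3.142, 0.0, 1.612]
wrist_force: [-0.4, 0.0, -4.6]
finger_gap: 14.1
finger_force: 15.0
```

```bash
python3 -m inch '[{"gripper":0.08,"dx":0,"dy":0,"dz":-0.001,"wx":0,"wy":0,"wz":0},{"gripper":0.08,"dx":0,"dy":0,"dz":-0.0015,"wx":0,"wy":0,"wz":0},{"gripper":0.08,"dx":0,"dy":0,"dz":-0.002,"wx":0,"wy":0,"wz":0},{"gripper":0.08,"dx":0,"dy":0,"dz":-0.0025,"wx":0,"wy":0,"wz":0},{"gripper":0.08,"dx":0,"dy":0,"dz":-0.003,"wx":0,"wy":0,"wz":0}]'
```

```text
clock: 8.58
eef_pos: [573.0, 152.3, 229.9]
eef_rot: [3.142, -0.0, 1.612]
wrist_force: [-0.8, 0.0, -4.3]
finger_gap: 13.8
finger_force: 15.0
```

```bash
python3 -m inch '[{"gripper":0.08,"dx":0,"dy":0,"dz":-0.001,"wx":0,"wy":0,"wz":0},{"gripper":0.08,"dx":0,"dy":0,"dz":-0.0015,"wx":0,"wy":0,"wz":0},{"gripper":0.08,"dx":0,"dy":0,"dz":-0.002,"wx":0,"wy":0,"wz":0},{"gripper":0.08,"dx":0,"dy":0,"dz":-0.0025,"wx":0,"wy":0,"wz":0},{"gripper":0.08,"dx":0,"dy":0,"dz":-0.003,"wx":0,"wy":0,"wz":0}]'
```

```text
clock: 9.0
eef_pos: [573.0, 152.3, 226.9]
eef_rot: [-3.142, -0.0, 1.612]
wrist_force: [0.3, 0.6, -4.0]
finger_gap: 14.0
finger_force: 15.0
```

```bash
python3 -m inch '[{"gripper":0.08,"dx":0,"dy":0,"dz":-0.001,"wx":0,"wy":0,"wz":0},{"gripper":0.08,"dx":0,"dy":0,"dz":-0.0015,"wx":0,"wy":0,"wz":0},{"gripper":0.08,"dx":0,"dy":0,"dz":-0.002,"wx":0,"wy":0,"wz":0},{"gripper":0.08,"dx":0,"dy":0,"dz":-0.0025,"wx":0,"wy":0,"wz":0},{"gripper":0.08,"dx":0,"dy":0,"dz":-0.003,"wx":0,"wy":0,"wz":0}]'
```

```text
clock: 9.42
eef_pos: [573.0, 152.3, 223.9]
eef_rot: [3.142, 0.0, 1.612]
wrist_force: [0.6, -0.1, -5.0]
finger_gap: 14.1
finger_force: 15.0
```

```bash
python3 -m inch '[{"gripper":0.08,"dx":0,"dy":0,"dz":-0.001,"wx":0,"wy":0,"wz":0},{"gripper":0.08,"dx":0,"dy":0,"dz":-0.0015,"wx":0,"wy":0,"wz":0},{"gripper":0.08,"dx":0,"dy":0,"dz":-0.002,"wx":0,"wy":0,"wz":0},{"gripper":0.08,"dx":0,"dy":0,"dz":-0.0025,"wx":0,"wy":0,"wz":0},{"gripper":0.08,"dx":0,"dy":0,"dz":-0.003,"wx":0,"wy":0,"wz":0}]'
```

```text
clock: 9.83
eef_pos: [573.0, 152.3, 220.9]
eef_rot: [-3.142, -0.0, 1.612]
wrist_force: [-1.3, -0.1, -4.9]
finger_gap: 14.0
finger_force: 15.0
```

```bash
python3 -m inch '[{"gripper":0.08,"dx":0,"dy":0,"dz":-0.001,"wx":0,"wy":0,"wz":0},{"gripper":0.08,"dx":0,"dy":0,"dz":-0.0015,"wx":0,"wy":0,"wz":0},{"gripper":0.08,"dx":0,"dy":0,"dz":-0.002,"wx":0,"wy":0,"wz":0},{"gripper":0.08,"dx":0,"dy":0,"dz":-0.0025,"wx":0,"wy":0,"wz":0},{"gripper":0.08,"dx":0,"dy":0,"dz":-0.003,"wx":0,"wy":0,"wz":0}]'
```

```text
clock: 10.25
eef_pos: [573.0, 152.3, 217.9]
eef_rot: [3.142, -0.0, 1.612]
wrist_force: [0.4, 0.6, -4.2]
finger_gap: 13.5
finger_force: 15.0
```

```bash
python3 -m inch '[{"gripper":0.08,"dx":0,"dy":0,"dz":-0.001,"wx":0,"wy":0,"wz":0},{"gripper":0.08,"dx":0,"dy":0,"dz":-0.0015,"wx":0,"wy":0,"wz":0},{"gripper":0.08,"dx":0,"dy":0,"dz":-0.002,"wx":0,"wy":0,"wz":0},{"gripper":0.08,"dx":0,"dy":0,"dz":-0.0025,"wx":0,"wy":0,"wz":0},{"gripper":0.08,"dx":0,"dy":0,"dz":-0.003,"wx":0,"wy":0,"wz":0}]'
```

```text
clock: 10.67
eef_pos: [573.1, 152.3, 215.2]
eef_rot: [3.141, -0.0, 1.612]
wrist_force: [-1.4, 0.0, -0.4]
finger_gap: 14.0
finger_force: 15.0
```

The pawl now carries the weight, with the section about 30 mm up. I'm releasing it.

```bash
python3 -m inch '[{"gripper":0.08,"dx":0,"dy":0,"dz":0,"wx":0,"wy":0,"wz":0},{"gripper":0.08,"dx":0,"dy":0,"dz":0,"wx":0,"wy":0,"wz":0},{"gripper":0.2,"dx":0,"dy":0,"dz":0,"wx":0,"wy":0,"wz":0},{"gripper":0.3,"dx":0,"dy":0,"dz":0,"wx":0,"wy":0,"wz":0},{"gripper":0.4,"dx":0,"dy":0,"dz":0,"wx":0,"wy":0,"wz":0}]' 3
python3 -m inch '[{"gripper":0.4,"dx":0,"dy":0,"dz":0.01,"wx":0,"wy":0,"wz":0},{"gripper":0.4,"dx":0,"dy":0,"dz":0.03,"wx":0,"wy":0,"wz":0},{"gripper":0.4,"dx":0,"dy":0,"dz":0.05,"wx":0,"wy":0,"wz":0},{"gripper":0.4,"dx":0,"dy":0,"dz":0.075,"wx":0,"wy":0,"wz":0},{"gripper":0.4,"dx":0,"dy":0,"dz":0.1,"wx":0,"wy":0,"wz":0}]'
python3 - <<'E'
from h import *
import cv2
a=manip.camera("scene")[175:300,300:425]
cv2.imwrite("pics/s3.png",cv2.convertScaleAbs(cv2.resize(a,None,fx=4.8,fy=4.8,interpolation=cv2.INTER_CUBIC),alpha=1.5))
p=[572,151.5,.0425,.107]
for L in (217,244):print(L,[(proj("scene",S(p,x,y,L))-[300,175])*4.8 for x,y in((0,0),)])
for L in(70,80,90):print(L,pad(p,L))
E
```

```text
clock: 11.08
eef_pos: [573.1, 152.3, 215.2]
eef_rot: [3.141, -0.0, 1.612]
wrist_force: [0.2, -0.4, -0.2]
finger_gap: 29.1
finger_force: 0.0
clock: 11.5
eef_pos: [572.7, 152.3, 316.8]
eef_rot: [3.141, -0.0, 1.612]
wrist_force: [-0.9, 0.3, 1.2]
finger_gap: 37.2
finger_force: 0.0
217 [array([354.4053364 , 240.73097454])]
244 [array([360.72001055, 207.66663047])]
70 [np.float64(576.7570603369393), np.float64(39.63656834719092), np.float64(166.5111406528255)]
80 [np.float64(577.0633599245873), np.float64(32.43385899282576), np.float64(173.44130360322913)]
90 [np.float64(577.3696595122353), np.float64(25.231149638460607), np.float64(180.37146655363279)]
```

View pics/s3.png

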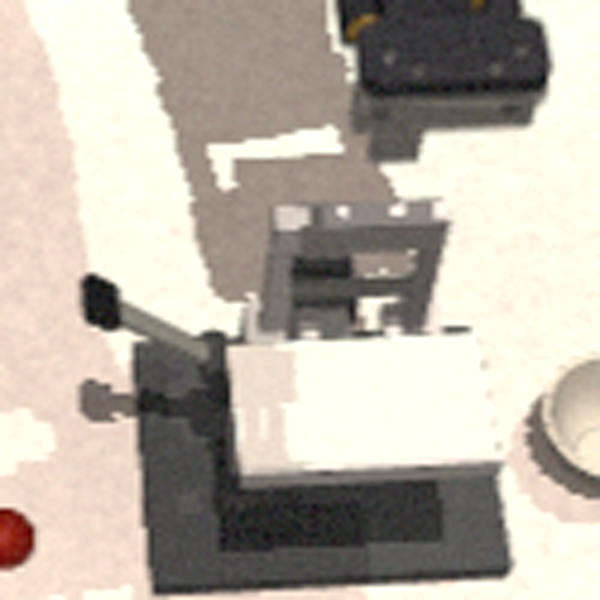

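The section rests on the pawl, with the bar's top at about (355,215) as expected, and it has been let go. Next is the keeper: I close the fingers and move above the pad.

```bash
python3 -m inch '[{"gripper":0,"dx":0.003,"dy":-0.025,"dz":0,"wx":0,"wy":0,"wz":0},{"gripper":0,"dx":0.003,"dy":-0.05,"dz":0,"wx":0,"wy":0,"wz":0},{"gripper":0,"dx":0.003,"dy":-0.08,"dz":0,"wx":0,"wy":0,"wz":0},{"gripper":0,"dx":0.003,"dy":-0.11,"dz":0,"wx":0,"wy":0,"wz":0},{"gripper":0,"dx":0.003,"dy":-0.122,"dz":-0.015,"wx":0,"wy":0,"wz":0}]' 10
python3 -m inch '[{"gripper":0,"dx":0,"dy":0,"dz":-0.03,"wx":0,"wy":0,"wz":0},{"gripper":0,"dx":0,"dy":0,"dz":-0.06,"wx":0,"wy":0,"wz":0},{"gripper":0,"dx":0,"dy":0,"dz":-0.09,"wx":0,"wy":0,"wz":0},{"gripper":0,"dx":0,"dy":0,"dz":-0.1,"wx":0,"wy":0,"wz":0},{"gripper":0,"dx":0,"dy":0,"dz":-0.1,"wx":0,"wy":0,"wz":0}]'
```

```text
clock: 11.97
eef_pos: [576.6, 27.3, 303.1]
eef_rot: [3.136, 0.001, 1.61]
wrist_force: [0.9, -0.0, -0.5]
finger_gap: 7.5
finger_force: 0.0
clock: 12.38
eef_pos: [575.3, 30.3, 198.4]
eef_rot: [-3.138, -0.0, 1.612]
wrist_force: [0.1, -1.0, 0.7]
finger_gap: 0.5
finger_force: 0.0
```

```bash
python3 -m inch '[{"gripper":0,"dx":0.001,"dy":0.001,"dz":-0.009,"wx":0,"wy":0,"wz":0},{"gripper":0,"dx":0.001,"dy":0.001,"dz":-0.014,"wx":0,"wy":0,"wz":0},{"gripper":0,"dx":0.001,"dy":-0.001,"dz":-0.019,"wx":0,"wy":0,"wz":0},{"gripper":0,"dx":0.001,"dy":-0.003,"dz":-0.023,"wx":0,"wy":0,"wz":0},{"gripper":0,"dx":0.001,"dy":-0.006,"dz":-0.027,"wx":0,"wy":0,"wz":0}]'
```

```text
clock: 12.8
eef_pos: [577.9, 23.7, 174.3]
eef_rot: [3.138, 0.001, 1.612]
wrist_force: [0.7, -2.6, 4.5]
finger_gap: 0.4
finger_force: 2.0
```

```bash
python3 -m inch '[{"gripper":0,"dx":0,"dy":-0.001,"dz":-0.004,"wx":0,"wy":0,"wz":0},{"gripper":0,"dx":0,"dy":-0.003,"dz":-0.008,"wx":0,"wy":0,"wz":0},{"gripper":0,"dx":0,"dy":-0.005,"dz":-0.012,"wx":0,"wy":0,"wz":0},{"gripper":0,"dx":0,"dy":-0.006,"dz":-0.016,"wx":0,"wy":0,"wz":0},{"gripper":0,"dx":0,"dy":-0.008,"dz":-0.02,"wx":0,"wy":0,"wz":0}]'
```

```text
clock: 13.22
eef_pos: [576.9, 16.5, 152.5]
eef_rot: [-3.141, -0.0, 1.612]
wrist_force: [0.6, 0.5, 1.5]
finger_gap: 0.6
finger_force: 0.7
```

```bash
python3 -m inch '[{"gripper":0,"dx":0,"dy":-0.001,"dz":-0.003,"wx":0,"wy":0,"wz":0},{"gripper":0,"dx":0,"dy":-0.002,"dz":-0.006,"wx":0,"wy":0,"wz":0},{"gripper":0,"dx":0,"dy":-0.003,"dz":-0.009,"wx":0,"wy":0,"wz":0},{"gripper":0,"dx":0,"dy":-0.004,"dz":-0.012,"wx":0,"wy":0,"wz":0},{"gripper":0,"dx":0,"dy":-0.004,"dz":-0.015,"wx":0,"wy":0,"wz":0}]'
```

```text
clock: 13.63
eef_pos: [577.0, 12.2, 137.6]
eef_rot: [-3.141, 0.0, 1.612]
wrist_force: [1.2, -0.8, 0.4]
finger_gap: 0.4
finger_force: 0.7
```

Next I go down to about z = 127, then in small steps to the stop.

```bash
python3 -m inch '[{"gripper":0,"dx":0,"dy":0,"dz":-0.002,"wx":0,"wy":0,"wz":0},{"gripper":0,"dx":0,"dy":-0.001,"dz":-0.004,"wx":0,"wy":0,"wz":0},{"gripper":0,"dx":0,"dy":-0.001,"dz":-0.006,"wx":0,"wy":0,"wz":0},{"gripper":0,"dx":0,"dy":-0.002,"dz":-0.008,"wx":0,"wy":0,"wz":0},{"gripper":0,"dx":0,"dy":-0.002,"dz":-0.01,"wx":0,"wy":0,"wz":0}]'
```

```text
clock: 14.05
eef_pos: [577.0, 10.2, 127.8]
eef_rot: [-3.142, -0.0, 1.612]
wrist_force: [-0.6, -0.3, 0.9]
finger_gap: 0.7
finger_force: 0.7
```

```bash
python3 -m inch '[{"gripper":0,"dx":0,"dy":0,"dz":-0.0005,"wx":0,"wy":0,"wz":0},{"gripper":0,"dx":0,"dy":0,"dz":-0.001,"wx":0,"wy":0,"wz":0},{"gripper":0,"dx":0,"dy":0,"dz":-0.0015,"wx":0,"wy":0,"wz":0},{"gripper":0,"dx":0,"dy":0,"dz":-0.0018,"wx":0,"wy":0,"wz":0},{"gripper":0,"dx":0,"dy":0,"dz":-0.002,"wx":0,"wy":0,"wz":0}]'
```

```text
clock: 14.47
eef_pos: [577.0, 10.3, 126.0]
eef_rot: [3.142, 0.0, 1.612]
wrist_force: [-0.1, -0.2, 1.9]
finger_gap: 0.6
finger_force: 0.6
```

```bash
python3 -m inch '[{"gripper":0,"dx":0,"dy":0,"dz":-0.0005,"wx":0,"wy":0,"wz":0},{"gripper":0,"dx":0,"dy":0,"dz":-0.001,"wx":0,"wy":0,"wz":0},{"gripper":0,"dx":0,"dy":0,"dz":-0.0013,"wx":0,"wy":0,"wz":0},{"gripper":0,"dx":0,"dy":0,"dz":-0.0015,"wx":0,"wy":0,"wz":0},{"gripper":0,"dx":0,"dy":0,"dz":-0.0015,"wx":0,"wy":0,"wz":0}]'
```

```text
clock: 14.88
eef_pos: [577.0, 10.3, 124.4]
eef_rot: [-3.142, -0.0, 1.612]
wrist_force: [0.5, -0.6, 0.8]
finger_gap: 1.0
finger_force: 0.4
```

```bash
python3 -m inch '[{"gripper":0,"dx":0,"dy":0,"dz":-0.0005,"wx":0,"wy":0,"wz":0},{"gripper":0,"dx":0,"dy":0,"dz":-0.001,"wx":0,"wy":0,"wz":0},{"gripper":0,"dx":0,"dy":0,"dz":-0.0013,"wx":0,"wy":0,"wz":0},{"gripper":0,"dx":0,"dy":0,"dz":-0.0015,"wx":0,"wy":0,"wz":0},{"gripper":0,"dx":0,"dy":0,"dz":-0.0015,"wx":0,"wy":0,"wz":0}]'
```

```text
clock: 15.3
eef_pos: [577.0, 10.3, 122.9]
eef_rot: [-3.141, -0.0, 1.612]
wrist_force: [0.6, -0.5, -0.2]
finger_gap: 0.6
finger_force: 0.3
```

```bash
python3 -m inch '[{"gripper":0,"dx":0,"dy":0,"dz":-0.0005,"wx":0,"wy":0,"wz":0},{"gripper":0,"dx":0,"dy":0,"dz":-0.001,"wx":0,"wy":0,"wz":0},{"gripper":0,"dx":0,"dy":0,"dz":-0.001,"wx":0,"wy":0,"wz":0},{"gripper":0,"dx":0,"dy":0,"dz":-0.001,"wx":0,"wy":0,"wz":0},{"gripper":0,"dx":0,"dy":0,"dz":-0.001,"wx":0,"wy":0,"wz":0}]'
```

```text
clock: 15.72
eef_pos: [577.1, 10.3, 122.6]
eef_rot: [3.141, 0.0, 1.612]
wrist_force: [-2.8, -1.0, 7.5]
finger_gap: 0.5
finger_force: 4.0
```

The lever is on its stop: 7.5 N at z = 122.6. I'm retracting and checking.

```bash
python3 -m inch '[{"gripper":0,"dx":0,"dy":0,"dz":0.005,"wx":0,"wy":0,"wz":0},{"gripper":0,"dx":0,"dy":0,"dz":0.02,"wx":0,"wy":0,"wz":0},{"gripper":0,"dx":0,"dy":0,"dz":0.05,"wx":0,"wy":0,"wz":0},{"gripper":0,"dx":0,"dy":0,"dz":0.08,"wx":0,"wy":0,"wz":0},{"gripper":0,"dx":0,"dy":0,"dz":0.11,"wx":0,"wy":0,"wz":0}]'
python3 -m inch '[{"gripper":0,"dx":0,"dy":-0.02,"dz":0.03,"wx":0,"wy":0,"wz":0},{"gripper":0,"dx":0,"dy":-0.04,"dz":0.06,"wx":0,"wy":0,"wz":0},{"gripper":0,"dx":0,"dy":-0.06,"dz":0.08,"wx":0,"wy":0,"wz":0},{"gripper":0,"dx":0,"dy":-0.07,"dz":0.08,"wx":0,"wy":0,"wz":0},{"gripper":0,"dx":0,"dy":-0.07,"dz":0.08,"wx":0,"wy":0,"wz":0}]'
python3 - <<'E'
from h import *
import cv2
a=manip.camera("scene")[205:345,280:440]
cv2.imwrite("pics/s4.png",cv2.convertScaleAbs(cv2.resize(a,None,fx=4,fy=4,interpolation=cv2.INTER_CUBIC),alpha=1.5))
E
```

```text
clock: 16.13
eef_pos: [576.6, 10.5, 233.2]
eef_rot: [-3.141, -0.0, 1.612]
wrist_force: [-0.6, 0.6, 0.2]
finger_gap: 0.5
finger_force: 0.0
clock: 16.55
eef_pos: [577.0, -61.2, 312.3]
eef_rot: [3.141, 0.0, 1.61]
wrist_force: [0.8, 0.1, -0.1]
finger_gap: 0.4
finger_force: 0.0
```

View pics/s4.png

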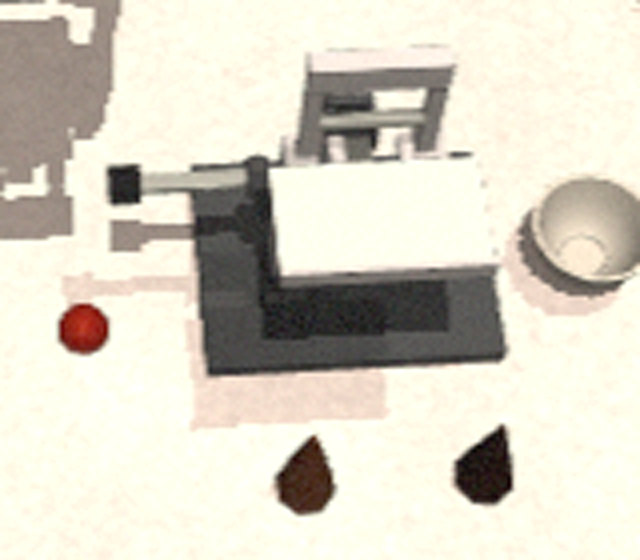

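The lever is level, with its pad at (124,184) in the crop. The shelf is still up on the pawl, and the cones, bonbon and bowl are where they were.

```bash
python3 -c "
from cell import manip
print(manip.sign_off())"
```

```text
the job is handed in; nothing more can be done
None
```

The section was raised one rung, lowered gently onto the pawl (about 30 mm above its lowest position) and let go; the keeper lever is down on its stop, and the job was handed in at about 17 s without a verdict being returned.

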